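# Set up the folding tray rest beside the packing scale

### The arm

A 7-joint arm with a two-finger parallel gripper is mounted at the origin on the work surface. World frame = base frame: x ahead of the robot, y to its left, z up, the work surface at z = 0. Lengths are in m, angles in rad, forces in N, time in s.
With the tool pointing down it reaches from about 0.4 to 0.875 m from the base axis. Payload 19.3 kg.
Tool frame: the origin (TCP) lies at the very end of the fingers, on their centre line; the grasp point (between the pads) lies 19 mm behind it; z points along the fingers, y is the line along which they close (so a half turn about z gives the same grasp; the last joint's range is limited). The gripper opens to 85 mm and grips with 20 to 120 N. Pads are 22 mm wide; open, the fingers measure 114 mm over their backs; the gripper's body (76 mm by 85 mm) begins 54 mm behind the grasp point. The pads swing forward as they close: fully open they stand 13 mm farther back than shut.
Start: joints at [-1.309, 0.521, -0.036, 1.599, 0.021, 1.021, -0.113], TCP at [0.204, 0.591, 0.231] pointing down, gripper open.
Joint ranges: [-2.91, 2.91], [-0.3, 2.13], [-1.5, 1.42], [0.17, 2.43], [-1.26, 4.41], [0.16, 1.93], [-2.52, 2.52]. Speed limits (rad/s): [1.89, 1.89, 2.39, 2.39, 3.01, 3.01, 3.01].

### API

Orientations are given as a unit quaternion [w, x, y, z].
In Python, from plant import state, snapshot, robot gives the robot as it stands.
- The arm moves only by the tool send_rows, never from a script. Its argument "deltas" is a list of rows, each a list of 3 entries, a list of its own where there are three numbers: the shift along the tool's x, y, z scaled (see below), then the turn, a rotation vector about the tool's x, y, z scaled (see below), then the closure, from 0 (fully open) to 1 (shut). In form: [[[tx, ty, tz], [rx, ry, rz], hand], ...]. A call has 1 to 10 rows; each row is the pose to reach, as a shift and turn from the pose commanded when the call began, along the tool's axes at that moment, turning the shorter way round; what a row does not reach only later rows make up. The controller multiplies each number of a shift by 500 mm and each number of a turn by 2 pi rad. A row lasts 1/12 s, in which the tool goes at most 41.7 mm and 7.16 degrees, less where a joint would pass 70% of its speed; a pose out of reach is approached as far as the arm can. A call with a number of a shift or a turn outside -1 to 1 is refused whole. A call with a gripper value outside its range is refused whole. The fingers move at their own pace and stop on an object; the grip force is fixed at half the most. Time passes only in rows, so rows that repeat a pose let the fingers close. It gives the time, the measured TCP pose, the force, the opening and the grip force at its end, in the units of the state.
- state(): the state, without advancing time (a new reading comes with each control period).
- snapshot(name): name is "side" or "top"; returns a dict with "color" (400x640x3 uint8, red, green, blue), "fovy" (degrees; the focal length in pixels is half the picture's height over the tangent of half this angle, whatever the lens; pixels are square), "cx", "cy" (the principal point, pixels), "xyz" and "attitude" of the camera in the world. Camera axes: x right, y up, looking along -z (the intrinsics and any distortion apply to the point x, -y, -z); pixel columns grow to the right and rows downward; lengths in m; the calibration is good to about 2 mm. A picture is of the moment at which its call begins. There is no depth.
- robot.hand_in(): hands the job in; it is judged then, once.
The state is a dict: "time_s": time; "joint_pos": joint angles; "joint_vel": joint speeds; "joint_torque": joint torques, N m; "tcp_pos": TCP position; "ee_rot": TCP orientation; "wrist_force": force on the tool from outside, world axes, zero at the start; "moment": the same for the moment, N m; "opening": opening from 0.0 (shut) to 1.0 (fully open); "grasp_force": force on a finger pad.
Only numpy, scipy, OpenCV 4.12 (cv2) and the standard library are available. Lean on these libraries where they do the work, as an engineer would, in place of code of your own. Each camera call takes 0.05 s, during which the arm holds its last target. There are 200 camera calls.

### The job

Set up the folding tray rest: push the red prop leg out past its spring catch, fully home against its stop and without forcing it, and then slide the yellow tray out from under the scale riser's lip, lift it clear and set it down gently, centred and square, on the rest's ledge and the out-swung leg. Leave the other things on the table where they are.

Things in the scene. Friction and masses are not known exactly. Their poses are not given: they have to be found in the camera images.
- rest: Fixed grey folding tray rest. Origin: on the table under its wall. x points back into the wall (the out-swung leg points to -x), y along the wall, z up. Wall 140 mm long (y), x -5 to 19 mm. On it a flat ledge, x -35 to 13 mm, top 100 mm high, with an upstand behind, x 13 to 19, 112 mm high. In front a base plate 8 mm thick, x -220 to -5, y -45 to 35 mm.
- tray_place (a point): Where the middle of the tray's underside belongs: over the rest at x -108, y 0, z 100 mm in its frame, axes as the rest's. The tray's long side lies along x, its rear on the ledge, its front on the out-swung leg.
- prop_leg (a joint): Angle of the red prop leg, rad. 0: folded, along the rest's -y past the wall's end. Grows as it swings out (clockwise from above) towards -x. Stiff light hinge, stays where left. The stop is adjustable (stop_arm), set anew each time somewhere from 1.32 to 1.82: find it by feel. From 0.25 before it a brass spring ball resists, up to 10 N at 100 mm from the hinge; once passed it holds the leg home.
- leg_hinge (a point): Vertical hinge axis of the prop leg: x -65, y 0 mm in the rest's frame, here at table height.
- leg_end (a point): Top centre of the crosspiece at the leg's free end, 136 mm from the hinge axis, 100 mm high. The leg is an upright red plate 16 mm thick, 12 to 100 mm high, 144 mm long from the axis; the crosspiece is 50 mm wide, 16 mm thick, 84 to 100 mm high. Pressing the leg on its stop with over 25 N risks bending it.
- scale_riser: Fixed aluminium riser 200 mm wide, 36 mm high, under a white scale (270 mm wide, 123 mm high, front 45 mm behind the riser's edge). Origin: on the table below the middle of the riser's front edge; x points back under it. From x 0 on its sheet overhangs as a lip, underside 28 mm high. Two guide strips 10 mm high run forward, x -130 to 0 mm, inner faces at y +-81 mm.
- tray: Loose yellow tray 200 mm (x) by 140 mm (y), rim 16 mm high, floor 4 mm, about 0.35 kg. Origin: centre of the underside. In its middle a black grip, 62 mm long (x), 14 mm thick (y), up to 50 mm above the underside. At the start it lies on the table, its rear 40 to 60 mm under the riser's lip; it must be drawn along the riser's -x before it can be lifted.
- bundle_a: Bystander: upright bundle of cinnamon sticks, 80 mm across, 85 mm high. Origin: underside.
- bundle_b: Bystander: upright bundle of cinnamon sticks, 70 mm across, 85 mm high. Origin: underside.
- tape_roll: Bystander: yellow tape roll lying flat, 68 mm across, 24 mm high. Origin: underside.
- spice_jar: Bystander: amber jar with a white lid, 44 mm across, 75 mm high. Origin: underside.
- quill_a: Bystander: double cinnamon quill lying flat, 90 x 29 x 15 mm. Origin: underside, long axis x.
- quill_b: Bystander: double cinnamon quill like quill_a. Origin: underside, long axis x.
Mind the look-alikes: they are no part of the job. Several things have the shape of the tray; the one meant has the colours described above.

How it is judged:
By the outcome, as a careful person would: the job done as asked, in the order asked, and still so for the second after the job is handed in, with the robot touching nothing.
It also fails if it takes over 72 s, if anything falls off the work surface, if the arm or the gripper's body presses on something with over 40 N, if the wrist force passes 120 N, or if a joint passes its speed limit or range.

## Working session

There is one attempt and no reset: what is moved stays moved. The work goes in short steps, Python scripts to look and compute and a tool call to move; the robot and the scene stay as the last step left them, time stands still between calls to the robot, and variables do not carry over. Pictures are saved under pics/ and viewed, at most 10 in all, crops included, and the job is handed in when it is done.

Besides the shell and the picture viewer there is one more tool, called after ">>>" as name(argument=value, ...) on one line, values as JSON. send_rows: Moves the arm, as the interface text tells. Shifts and turns lie within -1 to 1; 1 stands for 500 mm of shift or 2 pi rad of turn. Its arguments: {"type":"object","properties":{"deltas":{"type":"array"}},"required":["deltas"]}

```bash
ls; mkdir -p pics
python3 - <<'E'
from plant import state, snapshot
import cv2
s=state(); print(s)
for n in("top","side"):
    d=snapshot(n); print({k:v for k,v in d.items() if k!='color'})
    cv2.imwrite(f'pics/{n}0.png',d['color'][:,:,::-1])
E
```

```text
pics
{'time_s': 0.0, 'joint_pos': array([-1.30920012,  0.52196636, -0.03632427,  1.60000913,  0.02119332,
        1.02110463, -0.11281771]), 'joint_vel': array([-0.00068177,  0.0001788 ,  0.00047265, -0.00083798,  0.00049517,
       -0.00151291,  0.00144646]), 'joint_torque': array([-6.38615184e-04, -9.27099609e+01,  1.98000938e+00, -3.69926155e+01,
        1.79554633e-02,  8.09243415e-03,  1.14286436e-05]), 'tcp_pos': array([0.2035135 , 0.59057928, 0.23075506]), 'ee_rot': array([-5.37518104e-05,  1.65154846e-01,  9.86267496e-01, -5.48724055e-04]), 'wrist_force': array([ 0.0247227 , -0.06754618, -0.34287011]), 'moment': array([-0.03392648, -0.03967287,  0.00563175]), 'grasp_force': 0.0, 'opening': 1.0000189718284513}
{'fovy': 42.85076914022106, 'cx': 322.6901931205944, 'cy': 196.9079733576164, 'xyz': array([ 0.25557127, -0.03476559,  1.57159842]), 'attitude': array([ 0.74108845,  0.07338689, -0.06840853, -0.66386938])}
{'fovy': 42.59839535976743, 'cx': 319.0314220878416, 'cy': 190.34624125505886, 'xyz': array([ 0.10284842, -1.13580267,  1.11589245]), 'attitude': array([ 0.89399203,  0.41076713, -0.07838333, -0.16094928])}
```

View pics/top0.png

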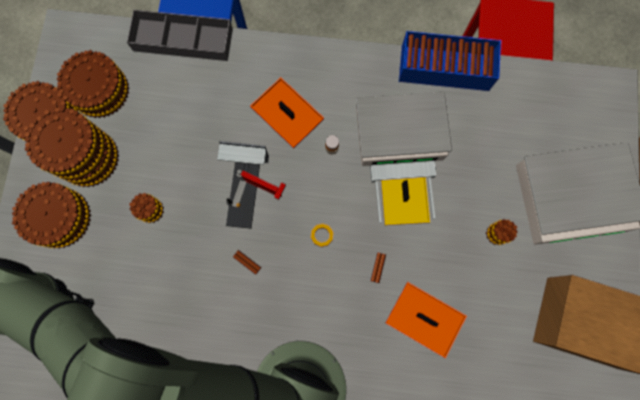

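View pics/side0.png

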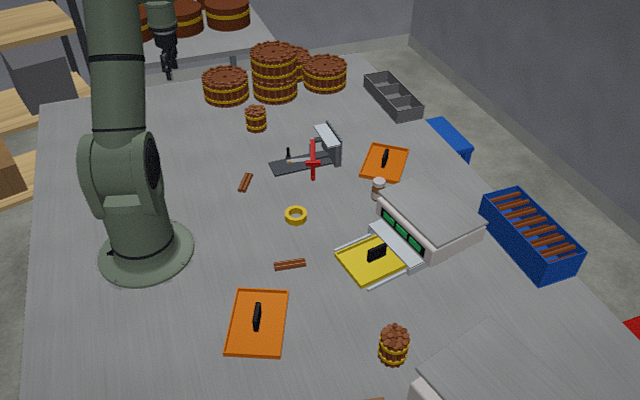

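The top view shows the yellow tray at (407,200), under the riser's lip at (405,170). The rest wall is at (242,153) and the red leg runs from about (240,175) to (280,190). Tray candidates are yellow (407,200), orange (287,113) and orange (427,320). I choose the yellow one with the black grip at (405,190). The tape roll at (321,235) is also yellow, but it is a ring.

```bash
cat > h.py <<'E'
import numpy as np, cv2
from scipy.spatial.transform import Rotation as R
from plant import state, snapshot
def rot(q): return R.from_quat([q[1],q[2],q[3],q[0]])
def ray(d,u,v):
    f=200/np.tan(np.radians(d['fovy']/2))
    c=np.array([(u-d['cx'])/f,-(v-d['cy'])/f,-1.])
    return d['xyz'],rot(d['attitude']).apply(c)
def plane(d,u,v,z):
    o,r=ray(d,u,v); return o+r*(z-o[2])/r[2]
def pix(d,p):
    f=200/np.tan(np.radians(d['fovy']/2))
    c=rot(d['attitude']).inv().apply(np.asarray(p)-d['xyz'])
    return d['cx']+f*c[0]/-c[2], d['cy']-f*c[1]/-c[2]
def blobs(d,lo,hi,box,amin=15):
    hsv=cv2.cvtColor(d['color'],cv2.COLOR_RGB2HSV); m=cv2.inRange(hsv,lo,hi)
    k=np.zeros_like(m); x0,y0,x1,y1=box; k[y0:y1,x0:x1]=255; m&=k
    return [c for c in cv2.findContours(m,0,cv2.CHAIN_APPROX_NONE)[0] if cv2.contourArea(c)>=amin]
E
python3 - <<'E'
from h import *
d=snapshot("top"); s=snapshot("side")
a=cv2.resize(d['color'][130:240,205:295],None,fx=4.4,fy=4.4,interpolation=2)
b=cv2.resize(d['color'][140:240,355:455],None,fx=4,fy=4,interpolation=2)
im=np.zeros((484,800,3),np.uint8); im[:a.shape[0],:a.shape[1]]=a; im[:400,400:800]=b
cv2.imwrite('pics/crop.png',im[:,:,::-1])
for n,lo,hi,box,z in (("tray",(20,120,80),(35,255,255),(370,170,440,230),.016),("leg",(0,150,80),(8,255,255),(230,165,290,200),.1),("ledge",(0,0,170),(180,60,255),(214,138,272,168),.1),("base",(0,0,30),(180,60,90),(222,160,262,232),.008)):
    for c in blobs(d,lo,hi,box):
        r=cv2.minAreaRect(c); p=cv2.boxPoints(r)
        print(n,np.round(r[0],1),np.round(r[1],1),round(r[2],1)); print(np.round([np.r_[q,plane(d,*q,z)[:2]*1000] for q in p],1).tolist())
E
```

```text
tray [405.1 201. ] [46.4 45.8] 85.2
[[380.3, 179.7, 645.8, -180.0], [426.0, 175.9, 673.9, -321.7], [429.8, 222.2, 528.5, -343.7], [384.2, 226.0, 501.2, -204.5]]
leg [261.9 181.7] [45.2 15.7] 26.6
[[238.2, 178.6, 581.7, 247.3], [245.2, 164.6, 626.5, 232.7], [285.6, 184.8, 578.5, 105.3], [278.6, 198.8, 534.3, 120.6]]
ledge [240.8 153.8] [44.2 13.5] 5.7
[[218.2, 158.3, 636.9, 315.7], [219.5, 144.9, 678.8, 318.0], [263.5, 149.2, 679.8, 184.8], [262.1, 162.7, 637.9, 183.3]]
base [241.1 194.6] [28.8 65.5] 7.8
[[222.4, 225.1, 450.3, 292.5], [231.3, 160.2, 659.2, 295.2], [259.8, 164.1, 656.4, 203.6], [250.9, 229.0, 447.9, 203.3]]
```

View pics/crop.png

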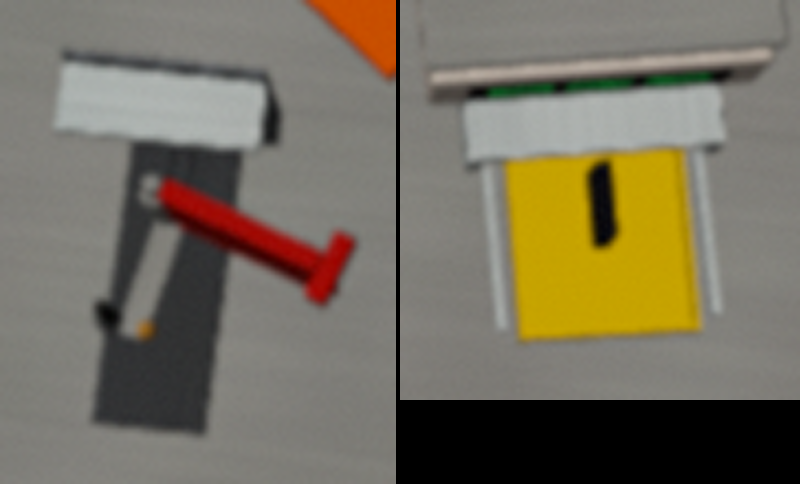

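The crop shows the hinge disc at top-view pixel (239,173), the crosspiece at (280,191) and the stop arm running to (235,205) with its brass ball at (238,205). The tray is yellow with a black grip at (405.5,191), so the choice is right.

Run:
```python
from h import *
d=snapshot("top"); s=snapshot("side")
def tri(a,b):
    (o1,r1),(o2,r2)=a,b; t=np.linalg.lstsq(np.c_[r1,-r2],o2-o1,rcond=None)[0]; p,q=o1+t[0]*r1,o2+t[1]*r2
    return np.round((p+q)/2*1000,1),np.round(np.linalg.norm(p-q)*1000,1)
cen=lambda c:(lambda m:(m['m10']/m['m00'],m['m01']/m['m00']))(cv2.moments(c))
g=[]
for v,box in((d,(395,172,415,208)),(s,(360,235,392,268))):
    c=max(blobs(v,(0,0,0),(180,255,60),box,5),key=cv2.contourArea); g.append(ray(v,*cen(c))); print('grip',cen(c),cv2.contourArea(c),cv2.minAreaRect(c))
print('grip tri',tri(*g), plane(d,*cen(max(blobs(d,(0,0,0),(180,255,60),(395,172,415,208),5),key=cv2.contourArea)),.045))
print('hinge',plane(d,239.1,173.2,.1),plane(d,239.1,173.2,.05),'legend',plane(d,280,190.7,.1))
print('stop arm', plane(d,234.5,204.5,.03))
for n,lo,hi,box in (("leg",(0,150,80),(8,255,255),(290,130,335,190)),("ledge",(0,0,170),(180,60,255),(305,115,350,160))):
    for c in blobs(s,lo,hi,box): print(n,[np.round(np.r_[q,plane(s,*q,.1)[:2]*1000],1).tolist() for q in cv2.boxPoints(cv2.minAreaRect(c))], np.round(cv2.approxPolyDP(c,2,True)[:,0].tolist()).tolist())
# lip & riser edges
for c in blobs(d,(0,0,150),(180,60,255),(365,155,445,232),20): print('riser',[np.round(np.r_[q,plane(d,*q,.036)[:2]*1000],1).tolist() for q in cv2.boxPoints(cv2.minAreaRect(c))])
```

```text
grip (405.1246819338422, 190.81424936386767) 65.5 ((405.0544738769531, 190.5445556640625), (19.005210876464844, 4.776178359985352), 84.2894058227539)
grip (376.38557213930346, 252.16915422885572) 201.0 ((376.5618896484375, 252.13916015625), (11.270341873168945, 23.860633850097656), 66.03750610351562)
grip tri (array([ 617.1, -258.9,   26.2]), np.float64(1.2)) [ 0.61210215 -0.25596022  0.045     ]
hinge [0.5983465  0.24703188 0.1       ] [0.60999286 0.25660642 0.05      ] legend [0.55891354 0.11952478 0.1       ]
stop arm [0.51486987 0.26043318 0.03      ]
leg [[306.0, 139.0, 582.1, 242.4], [319.0, 139.0, 624.2, 227.1], [319.0, 180.0, 545.8, 18.7], [306.0, 180.0, 507.7, 32.6]] [[313, 139], [310, 144], [311, 159], [306, 160], [306, 165], [310, 162], [312, 164], [312, 180], [313, 167], [319, 165], [319, 160], [314, 158]]
ledge [[313.3, 125.5, 634.7, 312.9], [323.5, 118.7, 684.8, 342.0], [339.6, 142.9, 682.2, 181.2], [329.5, 149.7, 635.2, 156.6]] [[314, 125], [327, 146], [339, 143], [326, 124]]
riser [[375.2, 183.1, 628.4, -163.3], [377.2, 182.9, 629.7, -169.3], [381.1, 220.9, 512.6, -191.7], [379.1, 221.1, 511.3, -185.7]]
riser [[428.3, 179.1, 659.2, -325.7], [430.4, 178.8, 660.7, -332.1], [435.1, 216.9, 543.1, -354.6], [433.0, 217.1, 541.6, -348.3]]
riser [[370.7, 165.8, 681.9, -144.5], [434.8, 161.4, 718.2, -342.2], [435.8, 175.4, 673.5, -348.2], [371.7, 179.8, 637.6, -151.5]]
riser [[364.8, 157.5, 706.5, -123.8], [434.8, 152.5, 746.9, -340.3], [435.0, 155.0, 738.9, -341.4], [365.0, 160.0, 698.6, -125.1]]
```

```bash
cat >> h.py <<'E'
def go(*wp, base=None):
    """wp: (x,y,z mm, yaw deg of tool x); prints scaled rows from pose base (default measured)"""
    s=state(); x=rot(s['ee_rot']).apply([1,0,0]); a=np.arctan2(x[1],x[0])
    P=s['tcp_pos']*1000
    if base is not None: P=np.array(base[:3],float); a=np.radians(base[3])
    print('at',np.round(s['tcp_pos']*1000,1),round(np.degrees(np.arctan2(x[1],x[0])),2),'t',round(s['time_s'],2),'F',np.round(s['wrist_force'],1),'op',round(s['opening'],3),'g',round(s['grasp_force'],1))
    for w in wp:
        d=np.array(w[:3])-P; t=[d@[np.cos(a),np.sin(a),0], d@[np.sin(a),-np.cos(a),0], -d[2]]
        r=-(np.radians(w[3])-a); r=(r+np.pi)%(2*np.pi)-np.pi
        print(w,[np.round(np.array(t)/500,4).tolist(),[0,0,round(r/2/np.pi,4)]])
E
python3 - <<'E'
from h import *
go((400,380,231,160),(616,145,231,160))
E
```

```text
at [203.6 590.8 231.1] 160.99 t 0.3 F [-0.3 -0.   0. ] op 0.998 g 0.0
(400, 380, 231, 160) [[-0.5088, -0.2706, 0.0002], [0, 0, np.float64(0.0027)]]
(616, 145, 231, 160) [[-1.0703, -0.5742, 0.0002], [0, 0, np.float64(0.0027)]]
```

>>> send_rows(deltas=[[[-0.51,-0.27,0],[0,0,0.003],1],[[-0.51,-0.27,0],[0,0,0.003],1],[[-0.51,-0.27,0],[0,0,0.003],1],[[-0.51,-0.27,0],[0,0,0.003],1],[[-0.51,-0.27,0],[0,0,0.003],1],[[-0.51,-0.27,0],[0,0,0.003],1],[[-0.51,-0.27,0],[0,0,0.003],1],[[-0.51,-0.27,0],[0,0,0.003],1],[[-0.51,-0.27,0],[0,0,0.003],1]])

```text
time_s: 1.05
tcp_pos: [0.4024, 0.3783, 0.2314]
ee_rot: [0.0, 0.176, 0.984, -0.0]
wrist_force: [-0.0, 1.0, -0.2]
opening: -0.001
grasp_force: 0.0
```

```bash
python3 -c "
from h import *
go((616,145,231,160),(616,145,50,160))"
```

```text
at [402.4 378.3 231.4] 159.67 t 1.05 F [-0.   1.  -0.2] op -0.001 g 0.0
(616, 145, 231, 160) [[-0.5627, -0.2892, 0.0009], [0, 0, np.float64(-0.0009)]]
(616, 145, 50, 160) [[-0.5627, -0.2892, 0.3629], [0, 0, np.float64(-0.0009)]]
```

>>> send_rows(deltas=[[[-0.563,-0.289,0],[0,0,0],1],[[-0.563,-0.289,0],[0,0,0],1],[[-0.563,-0.289,0],[0,0,0],1],[[-0.563,-0.289,0],[0,0,0],1],[[-0.563,-0.289,0],[0,0,0],1],[[-0.563,-0.289,0],[0,0,0],1],[[-0.563,-0.289,0],[0,0,0],1],[[-0.563,-0.289,0],[0,0,0],1],[[-0.563,-0.289,0.15],[0,0,0],1],[[-0.563,-0.289,0.15],[0,0,0],1]])

```text
time_s: 1.88
tcp_pos: [0.6165, 0.1474, 0.1555]
ee_rot: [0.001, 0.175, 0.985, 0.001]
wrist_force: [0.4, 1.0, -1.2]
opening: 0.005
grasp_force: 0.0
```

Run:
```python
from h import *
go((616,145,50,160))
d=snapshot("top"); s=snapshot("side")
im=np.vstack([cv2.resize(d['color'][120:240,190:330],None,fx=2.5,fy=2.5,interpolation=2),cv2.resize(s['color'][90:210,240:380],None,fx=2.5,fy=2.5,interpolation=2)])
cv2.imwrite('pics/pre.png',im[:,:,::-1])
```

```text
at [616.5 147.4 155.5] 159.83 t 1.88 F [ 0.4  1.  -1.2] op 0.005 g 0.0
(616, 145, 50, 160) [[-0.0007, -0.005, 0.2111], [0, 0, np.float64(-0.0005)]]
```

View pics/pre.png

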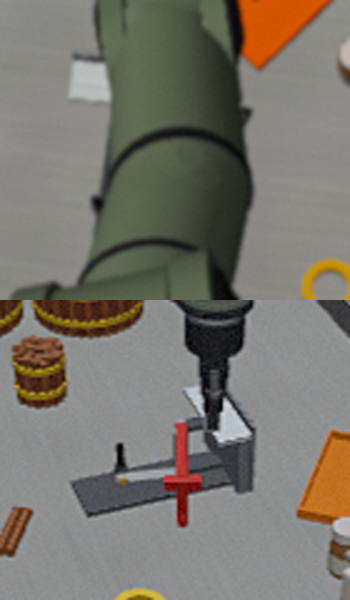

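In the top view the arm hides the rest. In the side view the shut fingertips hang at about (325,177) of the full frame, in front of the wall's end and behind the leg (crosspiece at about (313,163)). The way down is free.

>>> send_rows(deltas=[[[0,-0.005,0.07],[0,0,0],1],[[0,-0.005,0.14],[0,0,0],1],[[0,-0.005,0.19],[0,0,0],1],[[0,-0.005,0.211],[0,0,0],1],[[0,-0.005,0.211],[0,0,0],1]])

```text
time_s: 2.4
tcp_pos: [0.614, 0.1463, 0.0502]
ee_rot: [-0.001, 0.174, 0.985, -0.0]
wrist_force: [-0.3, -0.8, -0.6]
opening: 0.001
grasp_force: 0.0
```

```bash
cat >> h.py <<'E'
H=np.array([606,250.])
def push(phi,gap=21,r=95):
    p=np.array([-np.cos(phi),np.sin(phi)]);u=np.array([-np.sin(phi),-np.cos(phi)])
    c=H+r*u-gap*p; return (*np.round(c,1),50,round(180-np.degrees(phi),1))
E
python3 - <<'E'
from h import *
print(push(.346,45)); go(push(.346,26),push(.4),push(.55),push(.7),push(.85),push(1.0))
E
```

```text
(np.float64(616.1), np.float64(145.4), 50, np.float64(160.2))
at [614.  146.3  50.2] 159.98 t 2.4 F [-0.3 -0.8 -0.6] op 0.001 g 0.0
(np.float64(598.2), np.float64(151.8), 50, np.float64(160.2)) [[0.0334, -0.0005, 0.0004], [0, 0, np.float64(-0.0006)]]
(np.float64(588.3), np.float64(154.3), 50, np.float64(157.1)) [[0.0537, -0.0026, 0.0004], [0, 0, np.float64(0.008)]]
(np.float64(574.2), np.float64(158.0), 50, np.float64(148.5)) [[0.0827, -0.0053, 0.0004], [0, 0, np.float64(0.0319)]]
(np.float64(560.9), np.float64(163.8), 50, np.float64(139.9)) [[0.1117, -0.0035, 0.0004], [0, 0, np.float64(0.0558)]]
(np.float64(548.5), np.float64(171.5), 50, np.float64(131.3)) [[0.1402, 0.0025, 0.0004], [0, 0, np.float64(0.0797)]]
(np.float64(537.4), np.float64(181.0), 50, np.float64(122.7)) [[0.1676, 0.0127, 0.0004], [0, 0, np.float64(0.1036)]]
```

>>> send_rows(deltas=[[[0.033,0,0],[0,0,0],1],[[0.054,-0.003,0],[0,0,0.008],1],[[0.068,-0.004,0],[0,0,0.02],1],[[0.083,-0.005,0],[0,0,0.032],1],[[0.097,-0.005,0],[0,0,0.044],1],[[0.112,-0.003,0],[0,0,0.056],1],[[0.126,0,0],[0,0,0.068],1],[[0.14,0.003,0],[0,0,0.08],1],[[0.154,0.007,0],[0,0,0.092],1],[[0.168,0.013,0],[0,0,0.104],1]])

```text
time_s: 3.23
tcp_pos: [0.539, 0.1817, 0.0536]
ee_rot: [0.001, 0.483, 0.876, 0.002]
wrist_force: [-0.3, -1.2, 0.6]
opening: 0.004
grasp_force: 0.0
```

Run:
```python
from h import *
b=push(1.0)
go(*[push(q) for q in (1.03,1.06,1.09,1.12,1.15,1.18)],base=b)
d=snapshot("side")
cv2.imwrite('pics/p1.png',cv2.resize(d['color'][90:210,240:380],None,fx=4,fy=4,interpolation=2)[:,:,::-1])
```

```text
at [539.  181.7  53.6] 122.28 t 3.23 F [-0.3 -1.2  0.6] op 0.004 g 0.0
(np.float64(535.4), np.float64(183.1), 50, np.float64(121.0)) [[0.0057, -0.0011, -0.0], [0, 0, np.float64(0.0047)]]
(np.float64(533.4), np.float64(185.2), 50, np.float64(119.3)) [[0.0114, -0.0022, -0.0], [0, 0, np.float64(0.0094)]]
(np.float64(531.5), np.float64(187.4), 50, np.float64(117.5)) [[0.0171, -0.003, -0.0], [0, 0, np.float64(0.0144)]]
(np.float64(529.6), np.float64(189.7), 50, np.float64(115.8)) [[0.0231, -0.0037, -0.0], [0, 0, np.float64(0.0192)]]
(np.float64(527.9), np.float64(192.0), 50, np.float64(114.1)) [[0.0288, -0.0041, -0.0], [0, 0, np.float64(0.0239)]]
(np.float64(526.2), np.float64(194.4), 50, np.float64(112.4)) [[0.0347, -0.0044, -0.0], [0, 0, np.float64(0.0286)]]
```

View pics/p1.png

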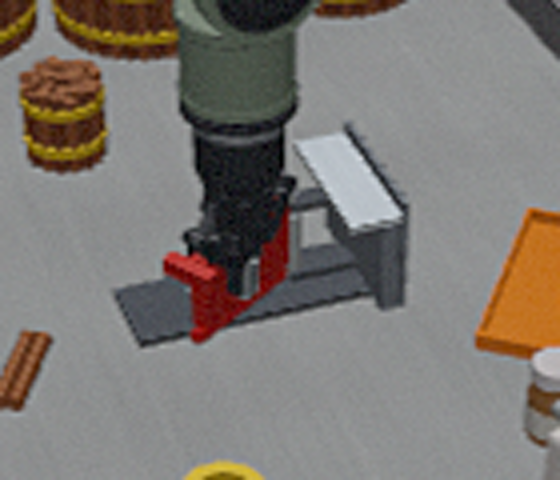

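The side view shows the red leg swung about a radian out, with the fingers flush on its near face (around (300,155) full frame) and clear of the crosspiece.

>>> send_rows(deltas=[[[0.006,-0.001,0],[0,0,0.005],1],[[0.0115,-0.002,0],[0,0,0.0095],1],[[0.017,-0.003,0],[0,0,0.0145],1],[[0.023,-0.0035,0],[0,0,0.019],1],[[0.029,-0.004,0],[0,0,0.024],1],[[0.0345,-0.0045,0],[0,0,0.0285],1]])

```text
time_s: 3.78
tcp_pos: [0.5271, 0.1943, 0.0517]
ee_rot: [0.0, 0.558, 0.83, 0.001]
wrist_force: [0.1, -0.2, 0.1]
opening: 0.003
grasp_force: 0.0
```

Run:
```python
from h import *
b=push(1.18)
go(*[push(q) for q in (1.2,1.22,1.24,1.26,1.28,1.3,1.32)],base=b)
```

```text
at [527.1 194.3  51.7] 112.13 t 3.78 F [ 0.1 -0.2  0.1] op 0.003 g 0.0
(np.float64(525.1), np.float64(196.0), 50, np.float64(111.2)) [[0.0038, -0.0008, -0.0], [0, 0, np.float64(0.0033)]]
(np.float64(524.0), np.float64(197.6), 50, np.float64(110.1)) [[0.0076, -0.0016, -0.0], [0, 0, np.float64(0.0064)]]
(np.float64(523.0), np.float64(199.3), 50, np.float64(109.0)) [[0.0115, -0.0022, -0.0], [0, 0, np.float64(0.0094)]]
(np.float64(522.0), np.float64(201.0), 50, np.float64(107.8)) [[0.0154, -0.0027, -0.0], [0, 0, np.float64(0.0128)]]
(np.float64(521.0), np.float64(202.6), 50, np.float64(106.7)) [[0.0191, -0.0034, -0.0], [0, 0, np.float64(0.0158)]]
(np.float64(520.1), np.float64(204.4), 50, np.float64(105.5)) [[0.0231, -0.0037, -0.0], [0, 0, np.float64(0.0192)]]
(np.float64(519.2), np.float64(206.1), 50, np.float64(104.4)) [[0.027, -0.004, -0.0], [0, 0, np.float64(0.0222)]]
```

>>> send_rows(deltas=[[[0.004,-0.001,0],[0,0,0.0035],1],[[0.0075,-0.0015,0],[0,0,0.0065],1],[[0.0115,-0.002,0],[0,0,0.0095],1],[[0.0155,-0.0025,0],[0,0,0.013],1],[[0.019,-0.0035,0],[0,0,0.016],1]])

```text
time_s: 4.2
tcp_pos: [0.5217, 0.2021, 0.0509]
ee_rot: [0.0, 0.599, 0.8, 0.0]
wrist_force: [2.3, -0.3, 1.2]
opening: -0.002
grasp_force: 0.0
```

Run:
```python
from h import *
b=push(1.28)
go(*[push(q) for q in (1.3,1.32,1.34,1.36,1.38,1.40,1.42)],base=b)
```

```text
at [521.7 202.1  50.9] 106.34 t 4.2 F [ 2.3 -0.3  1.2] op -0.002 g 0.0
(np.float64(520.1), np.float64(204.4), 50, np.float64(105.5)) [[0.004, -0.0007, -0.0], [0, 0, np.float64(0.0033)]]
(np.float64(519.2), np.float64(206.1), 50, np.float64(104.4)) [[0.0077, -0.0014, -0.0], [0, 0, np.float64(0.0064)]]
(np.float64(518.3), np.float64(207.8), 50, np.float64(103.2)) [[0.0115, -0.0022, -0.0], [0, 0, np.float64(0.0097)]]
(np.float64(517.5), np.float64(209.6), 50, np.float64(102.1)) [[0.0154, -0.0027, -0.0], [0, 0, np.float64(0.0128)]]
(np.float64(516.7), np.float64(211.4), 50, np.float64(100.9)) [[0.0193, -0.0032, -0.0], [0, 0, np.float64(0.0161)]]
(np.float64(516.0), np.float64(213.2), 50, np.float64(99.8)) [[0.0232, -0.0035, -0.0], [0, 0, np.float64(0.0192)]]
(np.float64(515.2), np.float64(215.0), 50, np.float64(98.6)) [[0.0271, -0.004, -0.0], [0, 0, np.float64(0.0225)]]
```

>>> send_rows(deltas=[[[0.004,-0.0005,0],[0,0,0.0035],1],[[0.0075,-0.0015,0],[0,0,0.0065],1],[[0.0115,-0.002,0],[0,0,0.0095],1],[[0.0155,-0.0025,0],[0,0,0.013],1]])

```text
time_s: 4.53
tcp_pos: [0.5181, 0.2091, 0.0508]
ee_rot: [0.0, 0.632, 0.775, 0.0]
wrist_force: [1.3, 0.1, 2.3]
opening: 0.002
grasp_force: 0.0
```

Run:
```python
from h import *
b=push(1.36)
go(*[push(q) for q in (1.38,1.4,1.42,1.44,1.46,1.48)],base=b)
```

```text
at [518.1 209.1  50.8] 101.65 t 4.53 F [1.3 0.1 2.3] op 0.002 g 0.0
(np.float64(516.7), np.float64(211.4), 50, np.float64(100.9)) [[0.0039, -0.0008, -0.0], [0, 0, np.float64(0.0033)]]
(np.float64(516.0), np.float64(213.2), 50, np.float64(99.8)) [[0.0077, -0.0014, -0.0], [0, 0, np.float64(0.0064)]]
(np.float64(515.2), np.float64(215.0), 50, np.float64(98.6)) [[0.0115, -0.0022, -0.0], [0, 0, np.float64(0.0097)]]
(np.float64(514.6), np.float64(216.8), 50, np.float64(97.5)) [[0.0153, -0.0027, -0.0], [0, 0, np.float64(0.0128)]]
(np.float64(513.9), np.float64(218.6), 50, np.float64(96.3)) [[0.0191, -0.0033, -0.0], [0, 0, np.float64(0.0161)]]
(np.float64(513.3), np.float64(220.5), 50, np.float64(95.2)) [[0.0231, -0.0036, -0.0], [0, 0, np.float64(0.0192)]]
```

>>> send_rows(deltas=[[[0.004,-0.001,0],[0,0,0.0035],1],[[0.0075,-0.0015,0],[0,0,0.0065],1],[[0.0115,-0.002,0],[0,0,0.0095],1],[[0.0155,-0.0025,0],[0,0,0.013],1]])

```text
time_s: 4.87
tcp_pos: [0.5152, 0.2164, 0.0508]
ee_rot: [-0.0, 0.663, 0.749, -0.0]
wrist_force: [0.8, 0.4, 1.1]
opening: 0.001
grasp_force: 0.0
```

Run:
```python
from h import *
b=push(1.44)
go(*[push(q) for q in (1.455,1.47,1.485,1.50,1.515,1.53)],base=b)
d=snapshot("side")
cv2.imwrite('pics/p2.png',cv2.resize(d['color'][120:200,250:370],None,fx=5,fy=5,interpolation=2)[:,:,::-1])
```

```text
at [515.2 216.4  50.8] 96.98 t 4.87 F [0.8 0.4 1.1] op 0.001 g 0.0
(np.float64(514.1), np.float64(218.2), 50, np.float64(96.6)) [[0.0029, -0.0006, -0.0], [0, 0, np.float64(0.0025)]]
(np.float64(513.6), np.float64(219.5), 50, np.float64(95.8)) [[0.0056, -0.0013, -0.0], [0, 0, np.float64(0.0047)]]
(np.float64(513.1), np.float64(220.9), 50, np.float64(94.9)) [[0.0085, -0.0019, -0.0], [0, 0, np.float64(0.0072)]]
(np.float64(512.7), np.float64(222.3), 50, np.float64(94.1)) [[0.0114, -0.0023, -0.0], [0, 0, np.float64(0.0094)]]
(np.float64(512.3), np.float64(223.7), 50, np.float64(93.2)) [[0.0143, -0.0028, -0.0], [0, 0, np.float64(0.0119)]]
(np.float64(511.9), np.float64(225.1), 50, np.float64(92.3)) [[0.0172, -0.0032, -0.0], [0, 0, np.float64(0.0144)]]
```

View pics/p2.png

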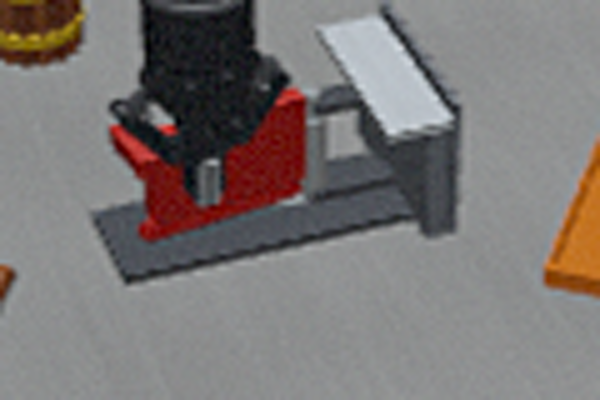

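The side view shows the leg nearly along -x, still flush with the fingers at about (292,155). I feel no catch yet, so I push on in small steps.

>>> send_rows(deltas=[[[0.004,-0.001,0],[0,0,0.0035],1],[[0.0075,-0.0015,0],[0,0,0.0065],1],[[0.0115,-0.002,0],[0,0,0.0095],1]])

```text
time_s: 5.17
tcp_pos: [0.5135, 0.2219, 0.0507]
ee_rot: [-0.0, 0.685, 0.729, -0.0]
wrist_force: [-1.0, -0.8, 0.4]
opening: -0.001
grasp_force: 0.0
```

>>> send_rows(deltas=[[[0.004,-0.001,0],[0,0,0.0035],1],[[0.0075,-0.0015,0],[0,0,0.0065],1]])

```text
time_s: 5.33
tcp_pos: [0.5125, 0.2248, 0.0507]
ee_rot: [0.0, 0.7, 0.714, -0.0]
wrist_force: [0.6, -7.1, 2.2]
opening: -0.001
grasp_force: 0.0
```

>>> send_rows(deltas=[[[0.002,0,0],[0,0,0.002],1],[[0.004,0,0],[0,0,0.0035],1]])

```text
time_s: 5.5
tcp_pos: [0.5123, 0.2269, 0.0506]
ee_rot: [0.0, 0.707, 0.707, -0.001]
wrist_force: [-1.3, -5.6, 1.8]
opening: -0.004
grasp_force: 0.0
```

>>> send_rows(deltas=[[[0.002,0,0],[0,0,0.002],1],[[0.004,0,0],[0,0,0.0035],1]])

```text
time_s: 5.67
tcp_pos: [0.5122, 0.2291, 0.0506]
ee_rot: [0.0, 0.715, 0.699, -0.001]
wrist_force: [-1.1, -4.3, 0.3]
opening: 0.001
grasp_force: 0.0
```

>>> send_rows(deltas=[[[0.002,0,0],[0,0,0.002],1],[[0.004,0,0],[0,0,0.0035],1]])

```text
time_s: 5.83
tcp_pos: [0.5125, 0.2316, 0.0507]
ee_rot: [-0.0, 0.723, 0.691, -0.0]
wrist_force: [-0.9, -3.1, 1.0]
opening: -0.001
grasp_force: 0.0
```

>>> send_rows(deltas=[[[0.002,0,0],[0,0,0.002],1],[[0.004,0,0],[0,0,0.0035],1]])

```text
time_s: 6.0
tcp_pos: [0.5127, 0.2338, 0.0508]
ee_rot: [-0.0, 0.73, 0.683, 0.0]
wrist_force: [-1.4, -1.9, 0.2]
opening: 0.0
grasp_force: 0.0
```

>>> send_rows(deltas=[[[0.002,0,0],[0,0,0.002],1],[[0.004,0,0],[0,0,0.0035],1]])

```text
time_s: 6.17
tcp_pos: [0.5129, 0.2358, 0.0508]
ee_rot: [-0.0, 0.738, 0.675, 0.0]
wrist_force: [-1.3, -2.6, 0.8]
opening: -0.001
grasp_force: 0.0
```

>>> send_rows(deltas=[[[0.002,0,0],[0,0,0.002],1],[[0.004,0,0],[0,0,0.0035],1]])

```text
time_s: 6.33
tcp_pos: [0.5131, 0.2378, 0.0508]
ee_rot: [-0.0, 0.745, 0.667, 0.0]
wrist_force: [-0.7, -0.9, 0.8]
opening: 0.001
grasp_force: 0.0
```

>>> send_rows(deltas=[[[0.002,0,0],[0,0,0.002],1],[[0.004,0,0],[0,0,0.0035],1]])

```text
time_s: 6.5
tcp_pos: [0.5133, 0.2398, 0.0508]
ee_rot: [-0.0, 0.752, 0.659, 0.0]
wrist_force: [-0.5, -1.0, -1.3]
opening: -0.004
grasp_force: 0.0
```

>>> send_rows(deltas=[[[0.002,0,0],[0,0,0.001],1],[[0.004,0,0],[0,0,0.002],1]])

```text
time_s: 6.67
tcp_pos: [0.5136, 0.2418, 0.0508]
ee_rot: [-0.0, 0.756, 0.654, 0.0]
wrist_force: [0.8, -1.4, -0.7]
opening: -0.003
grasp_force: 0.0
```

>>> send_rows(deltas=[[[0.002,0,0],[0,0,0.001],1],[[0.004,0,0],[0,0,0.002],1]])

```text
time_s: 6.83
tcp_pos: [0.5139, 0.2437, 0.0508]
ee_rot: [-0.0, 0.76, 0.65, 0.0]
wrist_force: [-0.2, 0.3, 0.0]
opening: -0.001
grasp_force: 0.0
```

>>> send_rows(deltas=[[[0.002,0,0],[0,0,0.001],1],[[0.004,0,0],[0,0,0.002],1]])

```text
time_s: 7.0
tcp_pos: [0.5141, 0.2455, 0.0508]
ee_rot: [0.0, 0.764, 0.645, -0.0]
wrist_force: [-1.3, -1.4, 0.0]
opening: 0.0
grasp_force: 0.0
```

>>> send_rows(deltas=[[[0.002,0,0],[0,0,0.001],1],[[0.004,0,0],[0,0,0.002],1]])

```text
time_s: 7.17
tcp_pos: [0.5141, 0.246, 0.0507]
ee_rot: [0.0, 0.769, 0.64, -0.001]
wrist_force: [-5.0, -13.2, 4.9]
opening: -0.003
grasp_force: 0.0
```

The stop is felt at about 14 N. I back off and rise.

>>> send_rows(deltas=[[[-0.02,0,0],[0,0,0],1],[[-0.08,0,0],[0,0,0],1],[[-0.12,0,0],[0,0,0],1],[[-0.12,0,-0.1],[0,0,0],0],[[-0.12,0,-0.2],[0,0,0],0],[[-0.12,0,-0.25],[0,0,0],0],[[-0.3,0,-0.25],[0,0,0],0],[[-0.4,0,-0.25],[0,0,0],0],[[-0.5,0,-0.25],[0,0,0],0],[[-0.5,0,-0.25],[0,0,0],0]])

```text
time_s: 8.0
tcp_pos: [0.4728, 0.0229, 0.1761]
ee_rot: [0.0, 0.768, 0.641, 0.001]
wrist_force: [1.4, -1.0, 1.3]
opening: 0.972
grasp_force: 0.0
```

Run:
```python
from h import *
go((540,-180,170,10.4),(613,-257,140,10.4))
d=snapshot("top"); s=snapshot("side")
im=np.vstack([cv2.resize(v['color'][y:y+100,x:x+140],None,fx=2.5,fy=2.5,interpolation=2) for v,x,y in((d,190,135),(s,240,100))])
cv2.imwrite('pics/leg.png',im[:,:,::-1])
for c in blobs(d,(0,150,80),(8,255,255),(215,150,290,235)):
    r=cv2.minAreaRect(c); print(r,[np.round(np.r_[q,plane(d,*q,.1)[:2]*1000],1).tolist() for q in cv2.boxPoints(r)])
```

```text
at [472.8  22.9 176.1] 79.68 t 8.0 F [ 1.4 -1.   1.3] op 0.972 g 0.0
(540, -180, 170, 10.4) [[-0.3751, 0.2049, 0.0122], [0, 0, np.float64(0.1924)]]
(613, -257, 140, 10.4) [[-0.5005, 0.3761, 0.0722], [0, 0, np.float64(0.1924)]]
((232.82986450195312, 196.84967041015625), (16.137624740600586, 45.61794662475586), 25.942291259765625) [[215.6, 213.8, 469.5, 298.0], [235.6, 172.8, 598.4, 257.7], [250.1, 179.9, 581.7, 211.9], [230.1, 220.9, 453.5, 252.8]]
```

View pics/leg.png

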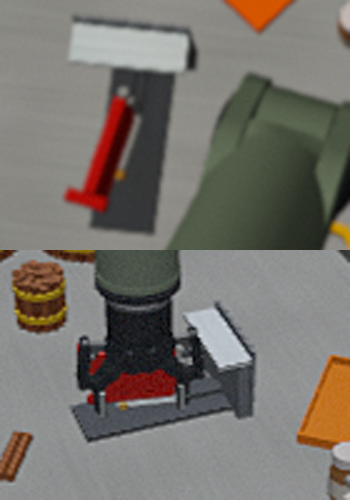

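The top view shows the leg swung out from the hinge (239,173) to the crosspiece at (225,214), past the brass ball. That is about 1.75 rad, which agrees with the catch starting near 1.5. Next the tray.

>>> send_rows(deltas=[[[-0.375,0.205,0.012],[0,0,0.192],0],[[-0.375,0.205,0.012],[0,0,0.192],0],[[-0.375,0.205,0.012],[0,0,0.192],0],[[-0.375,0.205,0.012],[0,0,0.192],0],[[-0.375,0.205,0.012],[0,0,0.192],0],[[-0.375,0.205,0.012],[0,0,0.192],0],[[-0.375,0.205,0.012],[0,0,0.192],0],[[-0.375,0.205,0.012],[0,0,0.192],0],[[-0.375,0.205,0.012],[0,0,0.192],0],[[-0.375,0.205,0.012],[0,0,0.192],0]])

```text
time_s: 8.93
tcp_pos: [0.5405, -0.1787, 0.1697]
ee_rot: [-0.0, 0.996, 0.088, 0.0]
wrist_force: [-0.0, -0.7, -0.3]
opening: 1.0
grasp_force: 0.0
```

```bash
python3 -c "
from h import *
go((613,-257,120,10.4),(613,-257,60,10.4))"
```

```text
at [ 540.5 -178.7  169.7] 10.08 t 8.93 F [-0.  -0.7 -0.3] op 1.0 g 0.0
(613, -257, 120, 10.4) [[0.1153, 0.1796, 0.0993], [0, 0, np.float64(-0.0009)]]
(613, -257, 60, 10.4) [[0.1153, 0.1796, 0.2193], [0, 0, np.float64(-0.0009)]]
```

>>> send_rows(deltas=[[[0.06,0.09,0],[0,0,0],0],[[0.115,0.18,0.05],[0,0,0],0],[[0.115,0.18,0.1],[0,0,0],0],[[0.115,0.18,0.14],[0,0,0],0],[[0.115,0.18,0.16],[0,0,0],0],[[0.115,0.18,0.16],[0,0,0],0]])

```text
time_s: 9.43
tcp_pos: [0.6122, -0.2561, 0.0876]
ee_rot: [-0.001, 0.996, 0.091, -0.002]
wrist_force: [-0.0, 0.3, 0.4]
opening: 1.001
grasp_force: 0.0
```

Run:
```python
from h import *
go((613,-257,19,10.4))
d=snapshot("side")
cv2.imwrite('pics/gr.png',cv2.resize(d['color'][200:300,320:440],None,fx=5,fy=5,interpolation=2)[:,:,::-1])
```

```text
at [ 612.2 -256.1   87.6] 10.47 t 9.43 F [-0.   0.3  0.4] op 1.001 g 0.0
(613, -257, 19, 10.4) [[0.0013, 0.002, 0.1373], [0, 0, np.float64(0.0002)]]
```

View pics/gr.png

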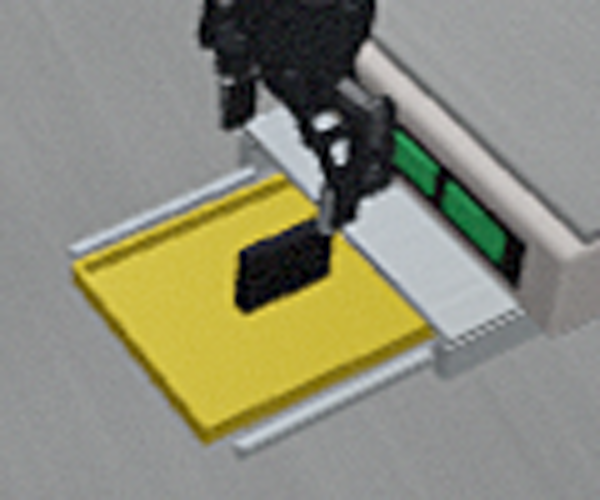

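The open fingers straddle the black grip (full-frame pixel (377,253)), and there is clearance to the lip and the scale. I go down and close.

>>> send_rows(deltas=[[[0.001,0.002,0.05],[0,0,0],0],[[0.001,0.002,0.1],[0,0,0],0],[[0.001,0.002,0.137],[0,0,0],0],[[0.001,0.002,0.137],[0,0,0],0],[[0.001,0.002,0.137],[0,0,0],1],[[0.001,0.002,0.137],[0,0,0],1],[[0.001,0.002,0.137],[0,0,0],1],[[0.001,0.002,0.137],[0,0,0],1],[[0.001,0.002,0.137],[0,0,0],1],[[0.001,0.002,0.137],[0,0,0],1]])

```text
time_s: 10.32
tcp_pos: [0.6146, -0.2574, 0.022]
ee_rot: [0.0, 0.996, 0.092, 0.0]
wrist_force: [-9.9, 9.2, 36.8]
opening: 0.15
grasp_force: 59.0
```

```bash
python3 -c "
from h import *
s=state()
p=s['tcp_pos']*1000;c,n=np.cos(np.radians(10.6)),np.sin(np.radians(10.6))
go((p[0]-75*c,p[1]-75*n,p[2],10.5),(p[0]-75*c,p[1]-75*n,p[2]+180,10.5))"
```

```text
at [ 614.6 -257.4   22. ] 10.51 t 10.32 F [-9.9  9.2 36.8] op 0.15 g 59.0
(np.float64(540.8959000860427), np.float64(-271.1868214739702), np.float64(22.011056006718515), 10.5) [[-0.15, 0.0002, -0.0], [0, 0, np.float64(0.0)]]
(np.float64(540.8959000860427), np.float64(-271.1868214739702), np.float64(202.01105600671852), 10.5) [[-0.15, 0.0002, -0.36], [0, 0, np.float64(0.0)]]
```

>>> send_rows(deltas=[[[0,0,-0.003],[0,0,0],1],[[0,0,-0.006],[0,0,0],1],[[0,0,-0.006],[0,0,0],1]])

```text
time_s: 10.57
tcp_pos: [0.6143, -0.2573, 0.0245]
ee_rot: [0.0, 0.996, 0.092, -0.0]
wrist_force: [-0.4, -0.7, -2.1]
opening: 0.15
grasp_force: 58.7
```

>>> send_rows(deltas=[[[-0.01,0,0],[0,0,0],1],[[-0.03,0,0],[0,0,0],1],[[-0.05,0,0],[0,0,0],1],[[-0.07,0,0],[0,0,0],1],[[-0.09,0,0],[0,0,0],1],[[-0.11,0,0],[0,0,0],1],[[-0.13,0,0],[0,0,0],1],[[-0.15,0,0],[0,0,0],1],[[-0.15,0,0],[0,0,0],1]])

```text
time_s: 11.32
tcp_pos: [0.5383, -0.2718, 0.0245]
ee_rot: [-0.0, 0.996, 0.091, -0.0]
wrist_force: [0.8, -0.8, -3.0]
opening: 0.15
grasp_force: 58.7
```

Run:
```python
from h import *
go()
d=snapshot("side")
for c in blobs(d,(20,120,60),(35,255,255),(310,215,440,310)):
    print(cv2.approxPolyDP(c,3,True)[:,0].tolist()); print([np.round(plane(d,*q,.016)*1000).tolist() for q in cv2.approxPolyDP(c,3,True)[:,0]])
```

```text
at [ 538.3 -271.8   24.5] 10.4 t 11.32 F [ 0.8 -0.8 -3. ] op 0.15 g 58.7
[[368, 237], [366, 248], [372, 254], [350, 271], [343, 269], [346, 247], [311, 262], [337, 299], [396, 270]]
[[625.0, -187.0, 16.0], [601.0, -225.0, 16.0], [608.0, -253.0, 16.0], [523.0, -289.0, 16.0], [507.0, -276.0, 16.0], [548.0, -202.0, 16.0], [432.0, -221.0, 16.0], [453.0, -366.0, 16.0], [645.0, -331.0, 16.0]]
```

The tray's rear edge is now about 22 mm clear of the lip. I lift it.

>>> send_rows(deltas=[[[-0.02,0,-0.04],[0,0,0],1],[[-0.02,0,-0.1],[0,0,0],1],[[-0.02,0,-0.16],[0,0,0],1],[[-0.02,0,-0.22],[0,0,0],1],[[-0.02,0,-0.28],[0,0,0],1],[[-0.02,0,-0.33],[0,0,0],1],[[-0.02,0,-0.34],[0,0,0],1],[[-0.02,0,-0.34],[0,0,0],1]])

```text
time_s: 12.03
tcp_pos: [0.5318, -0.2728, 0.1957]
ee_rot: [0.0, 0.996, 0.092, 0.001]
wrist_force: [-0.4, 0.1, -2.5]
opening: 0.15
grasp_force: 59.1
```

Run:
```python
from h import *
go()
d=snapshot("top"); s=snapshot("side")
for n,v,lo,hi,box,z,e in (("ledge",d,(0,0,175),(180,60,255),(212,136,272,168),.1,2),("ledge",s,(0,0,170),(180,60,255),(305,112,350,160),.1,2),("base",d,(0,0,20),(180,80,95),(220,160,262,234),.008,3),("leg",d,(0,150,80),(8,255,255),(210,150,290,235),.1,2),("tray",d,(20,120,60),(35,255,255),(330,130,520,320),.178,3),("tray s",s,(20,120,60),(35,255,255),(240,120,480,300),.178,3)):
    for c in blobs(v,lo,hi,box,60): print(n,[np.round(np.r_[q,plane(v,*q,z)[:2]*1000]).astype(int).tolist() for q in cv2.approxPolyDP(c,e,True)[:,0]])
```

```text
at [ 531.8 -272.8  195.7] 10.55 t 12.03 F [-0.4  0.1 -2.5] op 0.15 g 59.1
ledge [[219, 146, 675, 319], [218, 158, 638, 316], [263, 161, 643, 181], [262, 149, 680, 189]]
ledge [[314, 125, 638, 315], [327, 146, 635, 179], [339, 143, 680, 182], [323, 123, 673, 316]]
base [[261, 206, 523, 182], [238, 233, 431, 241], [261, 211, 507, 180]]
base [[258, 164, 656, 209], [235, 163, 651, 282], [234, 173, 619, 281], [240, 169, 634, 264], [246, 185, 584, 238], [233, 218, 476, 263], [255, 198, 546, 204]]
leg [[238, 174, 596, 250], [234, 176, 588, 261], [224, 209, 486, 276], [216, 213, 472, 297], [229, 219, 459, 257], [232, 218, 463, 249], [232, 213, 477, 251], [228, 210, 485, 264], [240, 177, 587, 243]]
tray [[443, 214, 527, -346], [396, 238, 446, -222], [395, 245, 427, -221], [446, 242, 450, -359]]
tray s [[288, 207, 392, -149], [286, 221, 371, -199], [301, 224, 404, -223], [305, 209, 433, -172]]
tray s [[401, 225, 648, -317], [371, 195, 625, -181], [368, 200, 608, -197], [374, 208, 610, -233], [365, 222, 564, -274], [348, 230, 510, -286], [344, 228, 504, -276], [346, 205, 543, -196], [309, 220, 429, -216], [336, 257, 446, -361], [397, 231, 628, -333]]
```

Run:
```python
from h import *
d=snapshot("top"); g=cv2.cvtColor(d['color'],cv2.COLOR_RGB2GRAY).astype(float)
def edge(pts0,dirn,z,L=5,rise=None):
    out=[]
    for p in pts0:
        t=np.arange(-L,L+.01,.1); q=np.array(p)[:,None]+np.outer(dirn,t)
        v=cv2.remap(g.astype(np.float32),q[0:1].astype(np.float32),q[1:2].astype(np.float32),1)[0]
        gr=np.gradient(cv2.GaussianBlur(v[None],(0,0),5)[0]); i=np.argmax(np.abs(gr)); out.append(plane(d,*q[:,i],z)[:2]*1000)
    o=np.array(out); vx,vy,x,y=cv2.fitLine(o.astype(np.float32),cv2.DIST_HUBER,0,.1,.01).ravel()
    ang=np.degrees(np.arctan2(vy,vx)); print(np.round([x,y],1),'ang',round(ang,2),'res',np.round(np.std((o-[x,y])@[-vy,vx]),2))
lin=lambda a,b,n=14:[np.array(a)+(np.array(b)-a)*k/(n-1) for k in range(n)]
edge(lin((222,159),(258,162.5)),(0,1),.1,4)      # ledge front
edge(lin((223,145),(258,148)),(0,1),.1,3)        # ledge rear / upstand
edge(lin((218.5,148),(217.8,156),8),(1,0),.1,4)  # left end
edge(lin((264.5,151),(263.5,159),8),(1,0),.1,4)  # right end
edge(lin((258.5,172),(252.5,222)),(1,0),.008,4)  # base right side
edge(lin((232,227),(248,229),10),(0,1),.008,4)  # base front
```

```text
[634.7 249.5] ang 88.7 res 0.84
[682.6 249.1] ang -89.8 res 0.31
[656.2 319.8] ang 2.02 res 0.22
[662.4 179. ] ang 1.88 res 0.41
[565.  204.6] ang -1.74 res 4.85
[445.8 240.9] ang 81.68 res 6.54
```

```bash
python3 -c "
from h import *
go((545,0,196,5),(561.6,248.8,196,0.3))"
```

```text
at [ 530.5 -272.2  192.9] 10.53 t 12.18 F [ 0.6 -0.  -3.5] op 0.151 g 59.1
(545, 0, 196, 5) [[0.128, -0.53, -0.0061], [0, 0, np.float64(0.0154)]]
(561.6, 248.8, 196, 0.3) [[0.2516, -1.0131, -0.0061], [0, 0, np.float64(0.0284)]]
```

>>> send_rows(deltas=[[[0.02,-0.05,-0.006],[0,0,0.003],1],[[0.04,-0.11,-0.006],[0,0,0.006],1],[[0.05,-0.18,-0.006],[0,0,0.009],1],[[0.065,-0.25,-0.006],[0,0,0.012],1],[[0.08,-0.32,-0.006],[0,0,0.015],1],[[0.1,-0.39,-0.006],[0,0,0.015],1],[[0.11,-0.45,-0.006],[0,0,0.015],1],[[0.12,-0.5,-0.006],[0,0,0.015],1],[[0.128,-0.53,-0.006],[0,0,0.015],1],[[0.128,-0.53,-0.006],[0,0,0.015],1]])

```text
time_s: 13.02
tcp_pos: [0.5452, 0.0034, 0.1957]
ee_rot: [-0.0, 0.999, 0.047, -0.001]
wrist_force: [1.0, 0.7, -2.5]
opening: 0.151
grasp_force: 59.3
```

```bash
python3 -c "
from h import *
go((561.6,248.8,196,0.3))"
```

```text
at [545.2   3.4 195.7] 5.38 t 13.02 F [ 1.   0.7 -2.5] op 0.151 g 59.3
(561.6, 248.8, 196, 0.3) [[0.0788, -0.4855, -0.0007], [0, 0, np.float64(0.0141)]]
```

>>> send_rows(deltas=[[[0.01,-0.04,0],[0,0,0.002],1],[[0.02,-0.1,0],[0,0,0.004],1],[[0.03,-0.17,0],[0,0,0.006],1],[[0.04,-0.24,0],[0,0,0.008],1],[[0.05,-0.31,0],[0,0,0.01],1],[[0.06,-0.38,0],[0,0,0.012],1],[[0.07,-0.43,0],[0,0,0.014],1],[[0.078,-0.47,0],[0,0,0.014],1],[[0.079,-0.49,0],[0,0,0.014],1],[[0.079,-0.49,0],[0,0,0.014],1]])

```text
time_s: 13.85
tcp_pos: [0.5624, 0.2486, 0.1958]
ee_rot: [0.001, 1.0, 0.002, -0.001]
wrist_force: [0.3, 0.4, -3.3]
opening: 0.151
grasp_force: 59.3
```

>>> send_rows(deltas=[[[0,0,0.02],[0,0,0],1],[[0,0,0.05],[0,0,0],1],[[0,0,0.07],[0,0,0],1],[[0,0,0.08],[0,0,0],1],[[0,0,0.08],[0,0,0],1],[[0,0,0.08],[0,0,0],1]])

```text
time_s: 14.35
tcp_pos: [0.5631, 0.2462, 0.1573]
ee_rot: [0.0, 1.0, 0.0, -0.0]
wrist_force: [0.1, -0.1, -2.8]
opening: 0.155
grasp_force: 59.2
```

Run:
```python
from h import *
go((561.6,248.8,124.5,0.3))
s=snapshot("side"); d=snapshot("top")
im=np.vstack([cv2.resize(v['color'][y:y+100,x:x+140],None,fx=2.8,fy=2.8,interpolation=2) for v,x,y in((d,180,135),(s,240,100))])
cv2.imwrite('pics/pl.png',im[:,:,::-1])
```

```text
at [563.1 246.2 157.3] 0.01 t 14.35 F [ 0.1 -0.1 -2.8] op 0.155 g 59.2
(561.6, 248.8, 124.5, 0.3) [[-0.0029, -0.0053, 0.0656], [0, 0, np.float64(-0.0008)]]
```

View pics/pl.png

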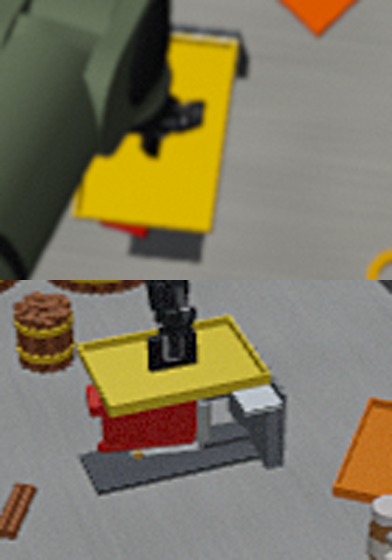

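The tray hovers over the ledge and the out-swung leg (side view, tray centre at about (303,230−100), red leg below), and looks square. I check its centre, then lower it.

Run:
```python
from h import *
s=snapshot("side"); d=snapshot("top")
for n,v,box in(("s",s,(255,100,350,160)),("t",d,(195,140,275,225))):
    for c in blobs(v,(20,100,60),(35,255,255),box,60): print(n,[np.round(np.r_[q,plane(v,*q,.149)[:2]*1000]).astype(int).tolist() for q in cv2.approxPolyDP(c,2,True)[:,0]])
go()
```

```text
s [[336, 136, 658, 158], [321, 112, 664, 314], [309, 114, 620, 316], [308, 130, 583, 223], [292, 130, 532, 242], [292, 120, 552, 300], [296, 117, 571, 313], [266, 122, 464, 318], [255, 127, 421, 301], [259, 129, 430, 285], [267, 123, 465, 311], [279, 148, 461, 158]]
t [[263, 149, 666, 179], [240, 148, 662, 246], [240, 168, 602, 237], [244, 172, 592, 224], [251, 171, 597, 205], [251, 179, 574, 201], [239, 182, 561, 234], [234, 191, 534, 245], [229, 182, 558, 263], [225, 182, 557, 274], [220, 189, 535, 285], [213, 190, 530, 305], [205, 205, 484, 321], [206, 212, 465, 315], [249, 218, 461, 191], [255, 216, 468, 175], [265, 153, 655, 172]]
at [563.2 246.9 157.8] 0.06 t 14.55 F [ 1.1  0.6 -2.1] op 0.153 g 59.2
```

>>> send_rows(deltas=[[[-0.003,-0.004,0.01],[0,0,-0.001],1],[[-0.003,-0.004,0.02],[0,0,-0.001],1],[[-0.003,-0.004,0.03],[0,0,-0.001],1],[[-0.003,-0.004,0.04],[0,0,-0.001],1],[[-0.003,-0.004,0.05],[0,0,-0.001],1],[[-0.003,-0.004,0.054],[0,0,-0.001],1],[[-0.003,-0.004,0.054],[0,0,-0.001],1],[[-0.003,-0.004,0.054],[0,0,-0.001],1]])

```text
time_s: 15.22
tcp_pos: [0.5614, 0.2489, 0.1302]
ee_rot: [0.0, 1.0, 0.004, -0.0]
wrist_force: [0.4, 0.4, -2.6]
opening: 0.152
grasp_force: 59.3
```

>>> send_rows(deltas=[[[0,0,0.002],[0,0,0],1],[[0,0,0.004],[0,0,0],1]])

```text
time_s: 15.38
tcp_pos: [0.5615, 0.249, 0.1285]
ee_rot: [-0.0, 1.0, 0.004, 0.0]
wrist_force: [-0.4, 0.0, -2.5]
opening: 0.149
grasp_force: 59.3
```

>>> send_rows(deltas=[[[0,0,0.002],[0,0,0],1],[[0,0,0.004],[0,0,0],1],[[0,0,0.004],[0,0,0],1]])

```text
time_s: 15.63
tcp_pos: [0.5613, 0.249, 0.1261]
ee_rot: [0.0, 1.0, 0.004, -0.0]
wrist_force: [-0.5, 0.3, -2.1]
opening: 0.153
grasp_force: 59.3
```

>>> send_rows(deltas=[[[0,0,0.001],[0,0,0],1],[[0,0,0.002],[0,0,0],1],[[0,0,0.002],[0,0,0],1]])

```text
time_s: 15.88
tcp_pos: [0.5614, 0.249, 0.1252]
ee_rot: [0.0, 1.0, 0.004, -0.0]
wrist_force: [-0.5, 0.3, -2.8]
opening: 0.155
grasp_force: 59.3
```

>>> send_rows(deltas=[[[0,0,0.001],[0,0,0],1],[[0,0,0.002],[0,0,0],1],[[0,0,0.002],[0,0,0],1]])

```text
time_s: 16.13
tcp_pos: [0.5614, 0.249, 0.1242]
ee_rot: [-0.0, 1.0, 0.004, -0.0]
wrist_force: [-0.2, 0.0, -2.9]
opening: 0.15
grasp_force: 59.3
```

>>> send_rows(deltas=[[[0,0,0.001],[0,0,0],1],[[0,0,0.002],[0,0,0],1],[[0,0,0.002],[0,0,0],1]])

```text
time_s: 16.38
tcp_pos: [0.5613, 0.2489, 0.1232]
ee_rot: [0.0, 1.0, 0.004, -0.0]
wrist_force: [-0.5, 0.1, -3.3]
opening: 0.153
grasp_force: 59.3
```

>>> send_rows(deltas=[[[0,0,0.001],[0,0,0],1],[[0,0,0.002],[0,0,0],1],[[0,0,0.002],[0,0,0],1]])

```text
time_s: 16.63
tcp_pos: [0.5614, 0.249, 0.1222]
ee_rot: [0.0, 1.0, 0.004, -0.0]
wrist_force: [-0.2, -0.1, -2.6]
opening: 0.153
grasp_force: 59.3
```

>>> send_rows(deltas=[[[0,0,0.001],[0,0,0],1],[[0,0,0.002],[0,0,0],1],[[0,0,0.002],[0,0,0],1]])

```text
time_s: 16.88
tcp_pos: [0.5614, 0.249, 0.122]
ee_rot: [-0.0, 1.0, 0.004, -0.0]
wrist_force: [-6.5, -0.4, 12.1]
opening: 0.153
grasp_force: 61.5
```

>>> send_rows(deltas=[[[0,0,0.001],[0,0,0],1],[[0,0,0.001],[0,0,0],1]])

```text
time_s: 17.05
tcp_pos: [0.5614, 0.249, 0.122]
ee_rot: [-0.001, 1.0, 0.004, 0.0]
wrist_force: [-8.9, -0.8, 20.2]
opening: 0.153
grasp_force: 62.8
```

Contact. I relieve the press, then open.

>>> send_rows(deltas=[[[0,0,-0.001],[0,0,0],1],[[0,0,-0.002],[0,0,0],1],[[0,0,-0.002],[0,0,0],1]])

```text
time_s: 17.3
tcp_pos: [0.5615, 0.249, 0.1221]
ee_rot: [-0.0, 1.0, 0.004, 0.0]
wrist_force: [-3.3, -0.8, 5.2]
opening: 0.149
grasp_force: 60.5
```

>>> send_rows(deltas=[[[0,0,-0.0007],[0,0,0],1],[[0,0,-0.0007],[0,0,0],0.8],[[0,0,-0.0007],[0,0,0],0.7],[[0,0,-0.0007],[0,0,0],0.5],[[0,0,-0.0007],[0,0,0],0.3],[[0,0,-0.0007],[0,0,0],0],[[0,0,-0.0007],[0,0,0],0],[[0,0,-0.0007],[0,0,0],0],[[0,0,-0.0007],[0,0,0],0]])

```text
time_s: 18.05
tcp_pos: [0.5614, 0.249, 0.1222]
ee_rot: [0.0, 1.0, 0.004, 0.0]
wrist_force: [0.2, -0.4, -0.1]
opening: 1.001
grasp_force: 0.0
```

>>> send_rows(deltas=[[[0,0,-0.02],[0,0,0],0],[[0,0,-0.05],[0,0,0],0],[[0,0,-0.1],[0,0,0],0],[[0,0,-0.16],[0,0,0],0],[[0,0,-0.22],[0,0,0],0],[[0,0.1,-0.25],[0,0,0],0],[[0,0.2,-0.25],[0,0,0],0],[[0,0.3,-0.25],[0,0,0],0],[[0,0.4,-0.25],[0,0,0],0],[[0,0.5,-0.25],[0,0,0],0]])

```text
time_s: 18.88
tcp_pos: [0.5627, 0.0405, 0.2487]
ee_rot: [-0.0, 1.0, 0.004, 0.001]
wrist_force: [0.7, -0.8, -0.3]
opening: 1.001
grasp_force: 0.0
```

Run:
```python
from h import *
go()
s=snapshot("side"); d=snapshot("top")
im=np.vstack([cv2.resize(v['color'][y:y+100,x:x+140],None,fx=2.8,fy=2.8,interpolation=2) for v,x,y in((d,180,135),(s,240,100))])
cv2.imwrite('pics/end.png',im[:,:,::-1])
for n,v,box in(("s",s,(245,90,350,170)),("t",d,(195,135,275,235))):
    for c in blobs(v,(20,100,60),(35,255,255),box,60):
        c=cv2.convexHull(c); r=cv2.minAreaRect(c)
        print(n,[np.round(np.r_[q,plane(v,*q,.116)[:2]*1000]).astype(int).tolist() for q in cv2.approxPolyDP(c,2,True)[:,0]],[np.round(plane(v,*q,.116)[:2]*1000).astype(int).tolist() for q in cv2.boxPoints(r)])
```

```text
at [562.7  40.5 248.7] 0.43 t 18.88 F [ 0.7 -0.8 -0.3] op 1.001 g 0.0
s [[334, 140, 662, 183], [334, 145, 651, 156], [279, 156, 460, 160], [267, 131, 464, 312], [313, 122, 633, 311], [323, 124, 662, 287]] [[464, 313], [697, 314], [653, 151], [437, 156]]
s [[296, 90, 649, 546], [286, 99, 591, 495], [273, 101, 541, 497], [259, 98, 498, 536], [253, 92, 488, 588]] [[492, 603], [649, 546], [622, 468], [470, 523]]
t [[259, 153, 662, 194], [254, 165, 624, 204], [220, 205, 494, 286], [208, 215, 461, 316], [217, 150, 658, 319]] [[462, 319], [668, 319], [662, 193], [456, 195]]
```

View pics/end.png

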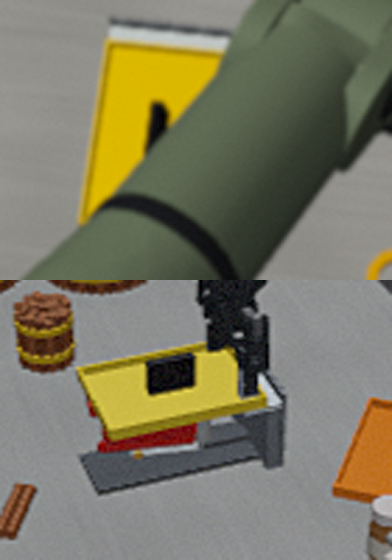

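The tray rests on the ledge and the leg. Its left edge is at y≈318 mm (319 expected), and its rear and front edges are at x≈661 and 461 mm (662 and 462 expected). The gripper is clear, so I hand in.

```bash
python3 -c "
from plant import robot; print(robot.hand_in())"
```

```text
the job is handed in; nothing more can be done
None
```

The prop leg is home against its stop, pressed to about 14 N. The yellow tray is set within about 1 mm of centre on the ledge and leg, and looks square. The job was handed in at about 19 s, with no verdict returned.

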